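Set up the wreath-wiring station and fetch the full wire reel

TASK

Set up the wiring station: seat the drilled wooden block fully home in the pocket of the bench clamp and swing the clamp's lever fully shut across it. Then find which of the two like tins holds the full reel of wire by hefting: lift the left tin clear of the board first and stand it back upright on the board, then lift the right one, and judge which is heavier. Finish while still holding the heavier tin, upright and still, directly above the clamped block and clear of it and the lever, with the lighter tin left standing on the board; do not tip a tin over, and leave the jar, pine cone and pot where they are.

Things in the scene. Friction and masses are not known exactly. Their poses are not given: they have to be found in the camera images.
- clamp: Bench clamp, fixed: a wooden base 100 (x) x 150 (y) x 30 mm high with a square pocket in the middle of its top and a steel pivot post at its +y end, 55 mm from the middle, carrying the lever. Origin: centre of the underside, z up; the pocket's sides lie along its x and y.
- pocket (a point): Centre of the pocket's mouth, level with the top of the clamp's base, 30 mm above the table. The pocket is 45 x 45 mm and 22 mm deep, so the seated block stands 28 mm proud.
- lever (a joint): Angle (rad) of the steel lever about its upright pivot: 0 = shut against its stop, the bar across the middle of the block, pointing to the clamp's -y; grows counter-clockwise from above as it opens (1.57: bar to the clamp's +x), at most 2.1. Starts at 1.5 to 2.0, turns lightly (0.5 N at the knob), stays where left. Bar 14 mm wide, 8 thick, its underside 61 mm above the table.
- lever_pivot (a point): On the lever's upright hinge axis, 64 mm above the table.
- lever_knob (a point): Middle of the lever's upright round wooden knob, 14 mm diameter, standing on the free end of the bar 85 mm from the hinge axis; its top is 93 mm above the table and the bar's top 69 mm. This point is 81 mm above the table.
- block: Loose pale wooden block with a 16 mm dark hole in the middle of its top and two small ones beside it, 42 x 42 x 50 mm high, 70 g, standing on the table between clamp and board. Origin: centre of the underside, z up, x and y square to its sides. It fits the pocket any quarter turn.
- board: Fixed plywood board lying on the table, 110 (x) x 210 (y) x 12 mm thick; the tins stand on it. Origin: centre of the underside, z up.
- tin_left: The left (+y side) of two outwardly identical closed square tins of bright metal, 52 x 52 x 75 mm high, standing on the board in a row along the board's y. One holds a full reel of wire (0.4 to 0.5 kg in all), the other a nearly used one (0.13 to 0.18 kg); either may be the heavy one. Origin: centre of the underside, z up, x and y square to its sides. Grip it across the board's x.
- tin_right: The right (-y side) of two outwardly identical closed square tins of bright metal, 52 x 52 x 75 mm high, standing on the board in a row along the board's y. One holds a full reel of wire (0.4 to 0.5 kg in all), the other a nearly used one (0.13 to 0.18 kg); either may be the heavy one. Origin: centre of the underside, z up, x and y square to its sides. Grip it across the board's x.
- jar: Bystander: lidded glass jar, 84 mm diameter, 120 mm high. Origin: centre of the underside.
- cone: Bystander: brown pine cone, 50 mm diameter, 58 mm high. Origin: centre of the underside.
- pot: Bystander: small terracotta pot, 72 mm diameter, 75 mm high. Origin: centre of the underside.
There are look-alikes about, which are no part of the job. Leave any pink look-alike of the tin_right alone. There is more than one size of the clamp; the job needs the larger.

How it is judged:
On the way, in this order (a step that is already met when the one before it is completed fails the run):
1. the block sits fully home in the clamp's pocket (horizontal distance between block and pocket below 0.005 m and z of block in the frame of clamp below 0.012 m and angle between block's own z axis and vertical below 0.08 rad), for 0.2 s.
2. the lever is shut across the seated block (all of step 1 and value of joint lever below 0.12 rad), for 0.2 s.
3. the left tin is lifted clear of the board, the right one standing on it (height (world z) of tin_left above 0.027 m and contact force between tin_left and the fingers above 0.5 N and contact force between tin_left and board below 0.05 N and contact force between tin_right and board above 0.7 N and contact force between tin_right and the fingers below 0.1 N and angle between tin_right's own z axis and vertical below 0.1 rad), for 0.2 s.
4. the left tin stands on the board again and the right one is lifted clear (height (world z) of tin_right above 0.027 m and contact force between tin_right and the fingers above 0.5 N and contact force between tin_right and board below 0.05 N and contact force between tin_left and board above 0.7 N and contact force between tin_left and the fingers below 0.1 N and angle between tin_left's own z axis and vertical below 0.1 rad), for 0.2 s.
At the end, for the whole second after the job is handed in: Block home in the pocket (5 mm, under 4 mm from the bottom), lever under 0.12 rad; heavier tin held still, within 0.3 rad of upright, 115 to 400 mm up, within 60 mm of the pocket in plan, touching only the fingers; lighter tin (under 2.7 N on the board) upright, untouched on the board (all of step 2 and ((height (world z) of tin_left between 0.115 and 0.4 m and horizontal distance between tin_left and pocket below 0.06 m and angle between tin_left's own z axis and vertical below 0.3 rad and contact force between tin_left and the fingers above 0.5 N and contact force between tin_left and clamp below 0.05 N and contact force between tin_left and block below 0.05 N and linear speed of tin_left below 0.03 m/s and contact force between tin_right and board between 0.7 and 2.7 N and contact force between tin_right and the fingers below 0.1 N and angle between tin_right's own z axis and vertical below 0.1 rad and linear speed of tin_right below 0.02 m/s) or (height (world z) of tin_right between 0.115 and 0.4 m and horizontal distance between tin_right and pocket below 0.06 m and angle between tin_right's own z axis and vertical below 0.3 rad and contact force between tin_right and the fingers above 0.5 N and contact force between tin_right and clamp below 0.05 N and contact force between tin_right and block below 0.05 N and linear speed of tin_right below 0.03 m/s and contact force between tin_left and board between 0.7 and 2.7 N and contact force between tin_left and the fingers below 0.1 N and angle between tin_left's own z axis and vertical below 0.1 rad and linear speed of tin_left below 0.02 m/s))); the arm keeps its last pose, push and grip.
It fails at once if the jar is moved more than 25 mm (distance of jar from where it was at the start of the episode above 0.025 m).
It fails at once if the cone is moved more than 25 mm (distance of cone from where it was at the start of the episode above 0.025 m).
It fails at once if the pot is moved more than 25 mm (distance of pot from where it was at the start of the episode above 0.025 m).
It fails at once if a tin is tipped over (angle between any of tin_left, tin_right's own z axis and vertical above 0.8 rad).
It also fails if it takes over 72 s, if anything falls off the work surface, if the arm or the gripper's body presses on something with over 40 N, if the wrist force passes 120 N, or if a joint passes its speed limit or range.

ROBOT

A 7-joint arm with a two-finger parallel gripper is mounted at the origin on the work surface. World frame = base frame: x ahead of the robot, y to its left, z up, the work surface at z = 0. Lengths are in m, angles in rad, forces in N, time in s.
With the tool pointing down it reaches from about 0.425 to 0.875 m from the base axis. Payload 4.7 kg.
Tool frame: the origin (TCP) lies between the finger pads; the fingertips stand 11 mm ahead of it and the grasp point (between the pads) lies 8 mm behind it; x points along the fingers, y is the direction in which the jaws open and shut, and the axes are right-handed (so a half turn about x gives the same grasp; the last joint's range is limited). The gripper opens to 85 mm and grips with 20 to 120 N. Pads are 22 mm wide; open, the fingers measure 114 mm over their backs; the gripper's body (76 mm by 85 mm) begins 54 mm behind the grasp point. The pads swing forward as they close: fully open they stand 13 mm farther back than shut.
Start: joints at [0.014, 0.321, -0.07, 1.45, 0.023, 1.371, -0.057], TCP at [0.65, -0, 0.242] pointing down, gripper open.
Joint ranges: [-2.86, 2.86], [-0.3, 2.09], [-1.38, 1.24], [0.06, 2.45], [-1.56, 4.7], [0.09, 2.05], [-2.69, 2.69]. Speed limits (rad/s): [2.57, 2.57, 3.14, 3.14, 3.14, 3.14, 3.14].

INTERFACE

Orientations are given as a unit quaternion [w, x, y, z].
In Python, from workcell import env gives the robot as it stands. Calls block until the motion is done:
- env.goto(position, orientation): joint-space move of the TCP to a pose.
- env.move_linear(position, rot=None, vel=0.15): straight line of the TCP; rot=None keeps the orientation; vel is the mean speed in m/s.
- env.move_joints(angles): joint-space move.
- env.release() and env.grab(grip_force=None): open the fingers fully, or close them until they stop; grip_force is the grip in N (None keeps the last).
- env.dwell(seconds).
- env.solve_ik(position, orientation): joint angles nearest the present ones, or None.
- env.camera(name): name is "scene" or "side" or "wrist"; returns a dict with "color" (384x512x3 uint8, blue, green, red), "vfov" (degrees; the focal length in pixels is half the picture's height over the tangent of half this angle, whatever the lens; pixels are square), "cx", "cy" (the principal point, pixels), "dist" ([k1, k2, p1, p2, k3] as OpenCV has them; the pictures are not rectified), "extrinsics" (4x4, takes a point from world to camera coordinates). Camera axes: x right, y down, z forward; pixel columns grow to the right and rows downward; lengths in m; the calibration is good to about 2 mm. A picture is of the moment at which its call begins. There is no depth.
A pose or a line that the arm cannot do raises env.PlanningError and nothing moves.
- env.sign_off(): hands the job in, once; it reports no verdict.
Trained networks look in the newest picture that a camera, given by its name, has taken for a name from the list of things; names that differ only in an ending like _2 or _b are one class to them, and where a whole thing is asked for, a point or a joint stands for the part that bears it (a point fixed in the world has none). Each returns a list of dicts, best first, with "score" (0 to 1); they miss things now and then, are a little off and sometimes report something else, mostly with a low value. They report only what shows in the picture. A call takes as long as a camera call. They do not tell look-alikes from the thing itself.
- env.boxes_of(thing, camera): "extent" ([left, top, right, bottom] as shares, 0 to 1, of the picture: columns of its width, rows of its height, round what is visible of it).
- env.outline_of(thing, camera): "region" (384x512 bool, what is visible of it) and "extent" ([left, top, right, bottom] as shares, 0 to 1, of the picture: columns of its width, rows of its height, round what is visible of it).
- env.spot_point(thing, camera): "centre" ([row, column] as shares, 0 to 1, of the picture: columns of its width, rows of its height: a listed point, or the origin of a listed thing).
Readings, each from a call of its own:
- env.read_time_s(): time.
- env.read_q(): joint angles.
- env.read_joint_velocities(): joint speeds.
- env.read_tau(): joint torques, N m.
- env.read_ee_pos(): TCP position.
- env.read_tool_rot(): TCP orientation.
- env.read_ft_force(): force on the tool from outside, world axes, zero at the start.
- env.read_moment(): the same for the moment, N m.
- env.read_width(): finger opening in m.
Only numpy, scipy, OpenCV 4.12 (cv2) and the standard library are available. Lean on these libraries where they do the work, as an engineer would, in place of code of your own. Each camera call takes 0.05 s, during which the arm holds its last target.

## Working session

There is one attempt and no reset: what is moved stays moved. The work goes in short steps, each a Python script; the robot and the scene stay as the last script left them, time stands still between calls to the robot, and variables do not carry over. Pictures are saved under pics/ and viewed, and the job is handed in when it is done.

```bash
ls; mkdir -p pics
cat > h.py <<'E'
import numpy as np, cv2
from workcell import env
def snap(n,f=None):
    c=env.camera(n)
    if f: cv2.imwrite('pics/'+f,c['color'])
    return c
def K(c):
    h,w=c['color'].shape[:2]; f=h/2/np.tan(np.radians(c['vfov'])/2)
    return np.array([[f,0,c['cx']],[0,f,c['cy']],[0,0,1.]])
def ray(c,uv):
    p=cv2.undistortPoints(np.array([[uv]],float),K(c),np.array(c['dist'],float))[0,0]
    E=np.array(c['extrinsics']);R=E[:3,:3];t=E[:3,3]
    return -R.T@t, R.T@np.array([p[0],p[1],1.])
def atz(c,uv,z):
    o,d=ray(c,uv); return o+d*(z-o[2])/d[2]
def proj(c,P):
    E=np.array(c['extrinsics']);r,_=cv2.Rodrigues(E[:3,:3])
    return cv2.projectPoints(np.array(P,float).reshape(-1,3),r,E[:3,3],K(c),np.array(c['dist'],float))[0][:,0]
E
python3 - <<'E'
from h import *
for n in ['scene','side','wrist']:
    c=snap(n,n+'0.png'); print(n,c['vfov'],c['dist'],np.round(-np.array(c['extrinsics'])[:3,:3].T@np.array(c['extrinsics'])[:3,3],3))
    for t in ['clamp','block','board','tin_left','jar','cone','pot','lever_knob','pocket']:
        print(t,[(np.round(np.array(b['extent'])*[512,384,512,384]).astype(int).tolist(),round(b['score'],2)) for b in env.boxes_of(t,n)] if t!='pocket' else [])
    for t in ['lever_knob','lever_pivot','pocket']:
        print(t,[(np.round(np.array(b['centre'])[::-1]*[512,384],1).tolist(),round(b['score'],2)) for b in env.spot_point(t,n)])
print(env.read_time_s(), env.read_tool_rot(), env.read_ft_force())
E
```

```text
pics
scene 44.60815078513117 [-0.18994642  0.          0.          0.          0.        ] [ 1.385 -0.254  0.957]
clamp [([298, 120, 336, 151], 0.78), ([321, 143, 390, 190], 0.75)]
block [([274, 168, 289, 191], 0.87), ([321, 145, 398, 193], 0.58)]
board [([146, 204, 230, 251], 0.67)]
tin_left [([156, 202, 178, 241], 0.59), ([194, 187, 227, 221], 0.55)]
jar [([322, 140, 392, 192], 0.63), ([247, 224, 281, 275], 0.57)]
cone [([311, 232, 335, 259], 0.89)]
pot [([173, 252, 204, 290], 0.94), ([309, 231, 333, 258], 0.22)]
lever_knob [([366, 146, 392, 167], 0.58), ([311, 119, 329, 129], 0.43)]
pocket []
lever_knob [([349.2, 161.6], 0.72), ([310.5, 125.3], 0.61), ([389.5, 158.8], 0.53)]
lever_pivot [([370.1, 145.5], 0.75), ([324.1, 119.9], 0.74)]
pocket [([313.7, 131.9], 0.79), ([351.3, 162.3], 0.66)]
side 53.61738761897686 [0.01799606 0.         0.         0.         0.        ] [ 0.306 -0.854  0.551]
clamp [([126, 161, 167, 189], 0.64), ([180, 132, 225, 181], 0.56)]
block [([209, 179, 228, 207], 0.73)]
board [([235, 225, 324, 293], 0.7)]
tin_left [([247, 199, 277, 244], 0.63)]
jar [([302, 1
[... 311 characters left out ...]
 0.18)]
lever_pivot [([192.1, 142.9], 0.66), ([139.2, 162.2], 0.58)]
pocket [([145.5, 174.7], 0.92), ([199.8, 156.6], 0.91)]
wrist 64.22517970179068 [-0.03843305  0.          0.          0.          0.        ] [0.649 0.081 0.374]
clamp []
block [([90, 104, 148, 155], 0.89), ([167, 248, 245, 362], 0.6)]
board [([167, 249, 243, 364], 0.72)]
tin_left [([155, 260, 214, 340], 0.59), ([88, 103, 150, 157], 0.54)]
jar [([295, 190, 392, 298], 0.83)]
cone [([317, 64, 368, 121], 0.85)]
pot [([299, 312, 348, 363], 0.74), ([153, 262, 214, 341], 0.43)]
lever_knob []
pocket []
lever_knob []
lever_pivot []
pocket []
1.8 [ 0.50005652  0.50000773  0.49996362 -0.49997213] [ 0.09668058 -0.76148949 -0.27421435]
```

Run:
```python
import cv2
a=cv2.imread('pics/scene0.png')[100:300,130:400]; cv2.imwrite('pics/s0c.png',cv2.resize(a,(783,580),interpolation=cv2.INTER_CUBIC))
a=cv2.imread('pics/side0.png')[110:310,110:380]; cv2.imwrite('pics/d0c.png',cv2.resize(a,(783,580),interpolation=cv2.INTER_CUBIC))
```

```text
(no output)
```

View pics/s0c.png

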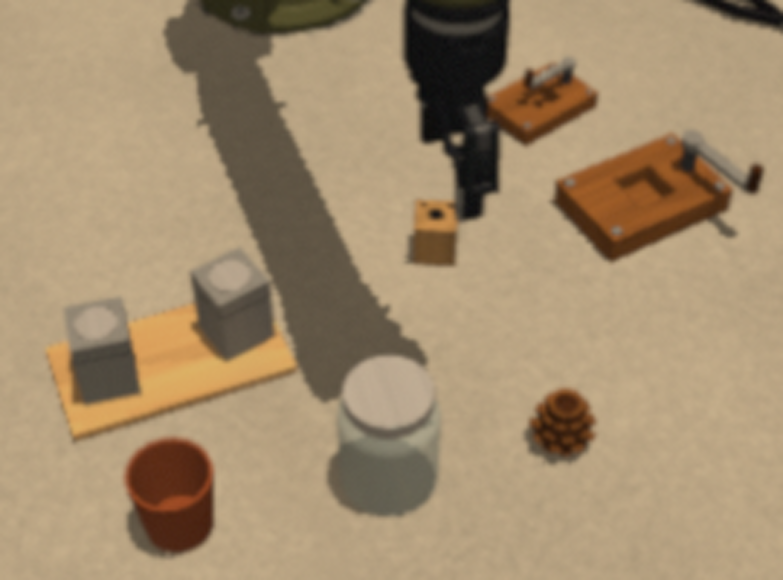

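View pics/d0c.png

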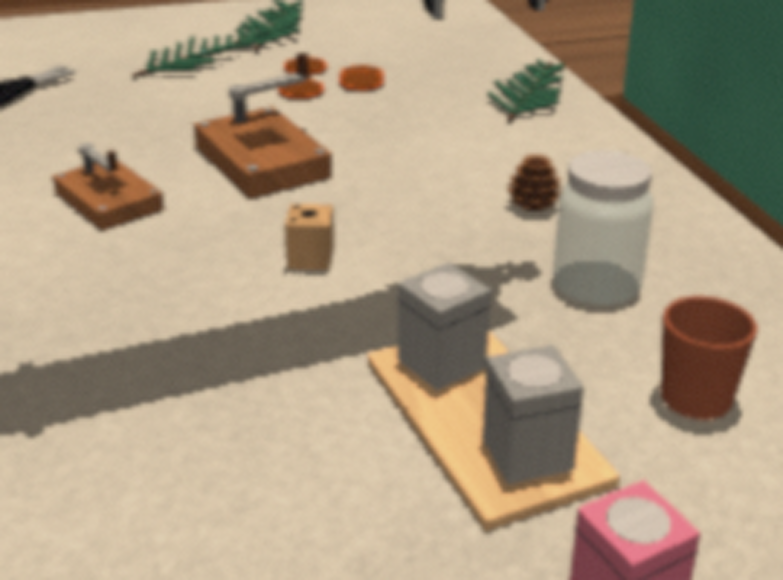

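View pics/wrist0.png

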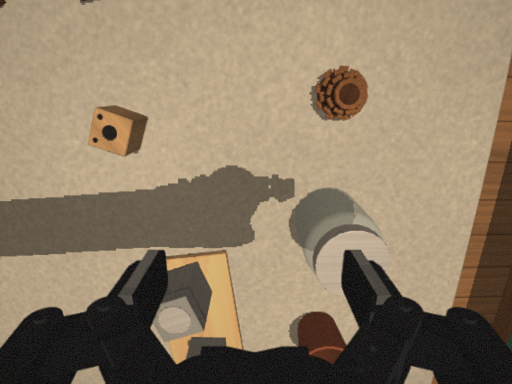

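The scene crop shows two clamps: a large one with its pocket at scene px (351,162) and its lever open, and a small one at (313,132) with its lever almost shut. The large one fits the job. Two grey tins stand on the board at scene px (166,222) and (210,204). The pink look-alike shows only in the side view, lower right. Next I'll triangulate.

Run:
```python
from h import *
s=snap('scene');d=snap('side')
z=lambda c,uv,h:np.round(atz(c,uv,h),3)[:2]
print('pocket',z(s,(351.3,162.3),.03),z(d,(199.8,156.6),.03), 'small',z(s,(313.7,131.9),.03),z(d,(145.5,174.7),.03))
print('pivot',z(s,(370.1,145.5),.064),z(d,(192.1,142.9),.064))
S=lambda x,y:(130+x/2.9,100+y/2.9)
D=lambda x,y:(110+x/2.9,110+y/2.9)
print('knob top',z(s,S(756,168),.093),z(d,D(303,56),.093))
print('block hole',z(s,S(436,213),.05),z(d,D(310,213),.05))
print('tinL top',z(s,S(231,277),.087),z(d,D(445,285),.087))
print('tinR top',z(s,S(97,323),.087),z(d,D(533,370),.087))
print('jar',z(s,S(388,392),.12),z(d,D(610,173),.12))
print('cone',z(s,S(563,425),.03),z(d,D(535,185),.03))
print('pot',z(s,S(170,475),.075),z(d,D(708,325),.075))
print('board corners',[z(s,S(*p),.012) for p in [(45,350),(72,433),(297,366)]],[z(d,D(*p),.012) for p in [(368,357),(486,520),(619,478)]])
print('clamp corners',[z(s,S(*p),.03) for p in [(556,187),(612,248),(730,197),(672,137)]],[z(d,D(*p),.03) for p in [(195,125),(250,183),(331,155),(275,112)]])
print('pink',z(d,D(640,520),.087))
print(env.read_q())
```

```text
pocket [0.489 0.26 ] [0.496 0.265] small [0.328 0.201] [0.319 0.185]
pivot [0.47  0.324] [0.48  0.304]
knob top [0.563 0.339] [0.561 0.33 ]
block hole [0.497 0.039] [0.499 0.038]
tinL top [ 0.561 -0.17 ] [ 0.559 -0.172]
tinR top [ 0.583 -0.292] [ 0.581 -0.293]
jar [ 0.748 -0.078] [ 0.739 -0.09 ]
cone [0.755 0.074] [0.743 0.066]
pot [ 0.748 -0.257] [ 0.739 -0.265]
board corners [array([ 0.534, -0.347]), array([ 0.636, -0.334]), array([ 0.615, -0.126])] [array([ 0.503, -0.147]), array([ 0.529, -0.348]), array([ 0.634, -0.337])]
clamp corners [array([0.475, 0.173]), array([0.57 , 0.194]), array([0.536, 0.337]), array([0.436, 0.318])] [array([0.43 , 0.313]), array([0.463, 0.153]), array([0.559, 0.194]), array([0.524, 0.324])]
pink [ 0.584 -0.445]
[ 0.01408727  0.32095273 -0.07011308  1.45050869  0.02259644  1.37078424
 -0.05693769]
```

The large clamp comes out at about (0.50,0.257) with yaw about 13°, and the two cameras agree to about 1 cm. The block is at (0.498,0.039) and the tins at (0.560,-0.171) and (0.582,-0.293). All are within reach. Next come close wrist views for precision.

Run:
```python
from h import *
import pickle
Q=[.5,.5,.5,-.5]
out={}
for n,p in [('clamp',(.5,.175,.23)),('block',(.5,-.05,.23)),('tins',(.57,-.305,.30))]:
    try: env.goto(p,Q)
    except env.PlanningError as e: print(n,e); continue
    c=snap('wrist','w_%s.png'%n); out[n]=c
    for t in {'clamp':['clamp','pocket','lever_knob','lever_pivot'],'block':['block'],'tins':['tin_left','board']}[n]:
        print(t,[(np.round(np.array(b['centre'])[::-1]*[512,384],1).tolist(),round(b['score'],2)) for b in env.spot_point(t,'wrist')])
    print(env.read_time_s())
pickle.dump(out,open('w.pkl','wb'))
```

```text
clamp [([103.8, 126.6], 0.9), ([247.0, 85.4], 0.81)]
pocket [([94.7, 134.0], 0.92), ([246.3, 81.6], 0.78)]
lever_knob [([86.1, 153.5], 0.72)]
lever_pivot [([58.1, 95.7], 0.76), ([224.6, 18.8], 0.69), ([253.0, 256.3], 0.25)]
3.0667
block [([252.3, 81.0], 0.85)]
4.0667
tin_left [([241.6, 47.4], 0.64)]
board [([253.1, 101.6], 0.9)]
5.275
```

View pics/w_clamp.png

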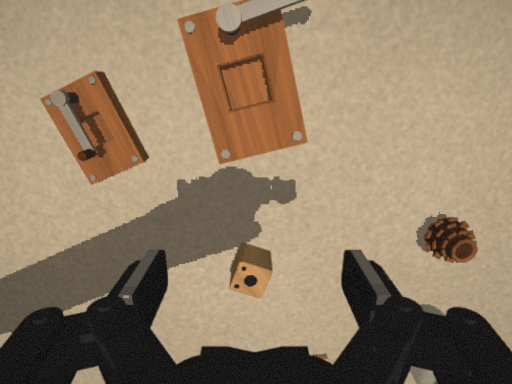

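View pics/w_block.png

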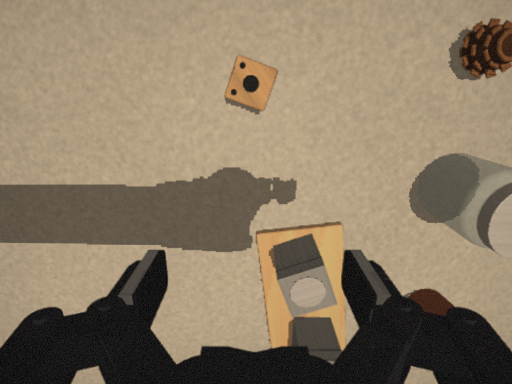

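View pics/w_tins.png

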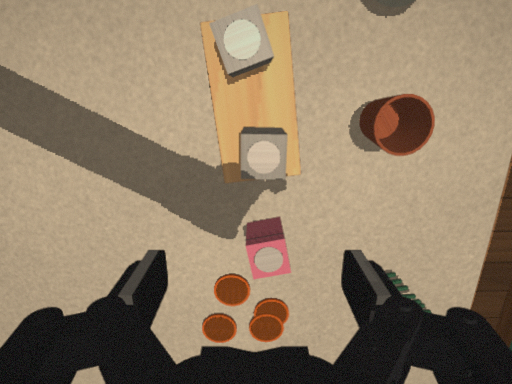

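The wrist pictures show three groups:
- **Clamps:** the large clamp's pocket is at (246,82), and the small clamp at (95,128) is not wanted.
- **Block:** its top is at (251,83).
- **Tins:** the left grey tin's top is at (242,40), the right's at (264,157), and the pink one is at (268,260).

I'll enlarge these for corner readings.

Run:
```python
import cv2,numpy as np
def crop(f,x0,y0,w,h,k,o):
    a=cv2.imread('pics/'+f)[y0:y0+h,x0:x0+w]; return cv2.resize(a,(w*k,h*k),interpolation=cv2.INTER_CUBIC)
cv2.imwrite('pics/e1.png',crop('w_clamp.png',175,0,145,145,4,0))
a=crop('w_block.png',215,45,75,75,5,0); b=crop('w_tins.png',200,5,80,75,5,0); c=crop('w_tins.png',225,115,75,75,5,0)
cv2.imwrite('pics/e2.png',np.hstack([a,b])); cv2.imwrite('pics/e3.png',c)
```

```text
(no output)
```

View pics/e1.png

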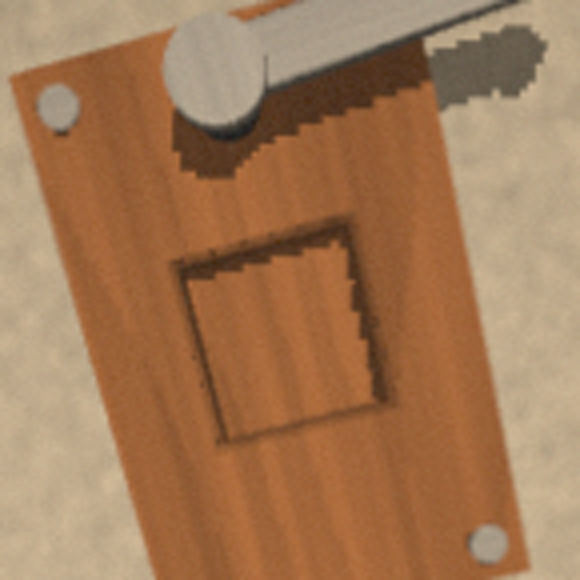

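View pics/e2.png

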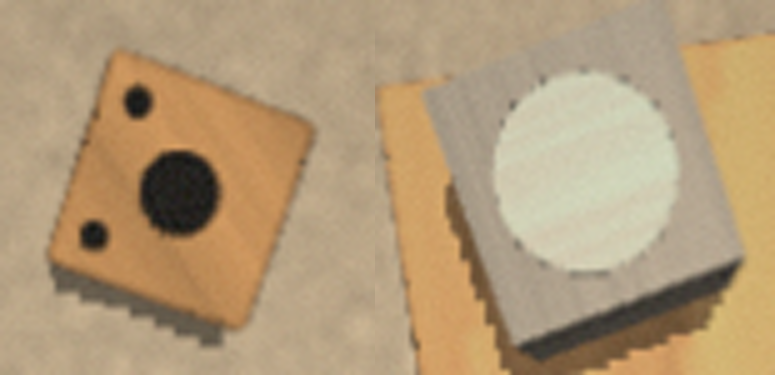

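View pics/e3.png

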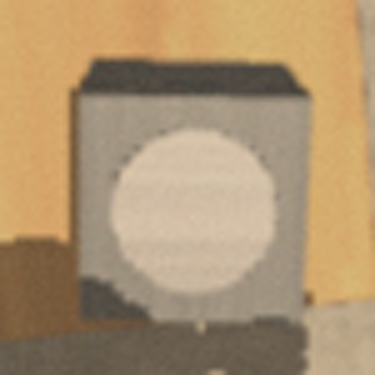

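Run:
```python
from h import *
import pickle
o=pickle.load(open('w.pkl','rb'))
def m(c,pts,x0,y0,k,z): return np.array([atz(c,(x0+(u+.5)/k-.5,y0+(v+.5)/k-.5),z)[:2] for u,v in pts])
def rep(n,P):
    e=P-np.roll(P,-1,0); L=np.linalg.norm(e,axis=1)
    d=(P[1]-P[0])+(P[2]-P[3]); print(n,'ctr',P.mean(0).round(4),'sides',L.round(4),'yaw',np.degrees(np.arctan2(d[1],d[0])).round(2))
c=o['clamp']
rep('pocket',m(c,[(174,262),(350,216),(396,400),(221,445)],175,0,4,.03))
print('screw?pivot top', m(c,[(215,72)],175,0,4,.069),m(c,[(215,72)],175,0,4,.064))
pk=m(c,[(263,62),(410,18)],175,0,4,.069); pk2=m(c,[(268,88),(520,3)],175,0,4,.069)
print('bar dirs',[np.degrees(np.arctan2(*(a[1]-a[0])[::-1])) for a in (pk,pk2)])
rep('block',m(o['block'],[(118,47),(318,128),(244,330),(48,255)],215,45,5,.05)); print(m(o['block'],[(180,194)],215,45,5,.05))
t=o['tins']
rep('tinL',m(t,[(50,92),(282,-8),(370,257),(143,346)],200,5,5,.087)); print(m(t,[(212,170)],200,5,5,.087))
rep('tinR',m(t,[(76,95),(309,95),(305,322),(79,322)],225,115,5,.087)); print(m(t,[(193,211)],225,115,5,.087))
B=np.array([atz(t,p,.012)[:2] for p in [(202,22),(288,12),(300,174),(222,182)]]);rep('board',B);print(B.round(3))
print('pink',atz(t,(268,260),.087))
```

```text
pocket ctr [0.4927 0.2625] sides [0.0457 0.0461 0.0473 0.0464] yaw 13.68
screw?pivot top [[0.47908383 0.3148832 ]] [[0.47871324 0.31591642]]
bar dirs [np.float64(15.08712490702022), np.float64(17.081344332473925)]
block ctr [0.4965 0.0404] sides [0.0406 0.04   0.0409 0.0402] yaw -20.44
[[0.49609512 0.04005729]]
tinL ctr [ 0.5569 -0.1702] sides [0.0503 0.0527 0.0508 0.0519] yaw 20.78
[[ 0.55701103 -0.16941864]]
tinR ctr [ 0.58   -0.2926] sides [0.052  0.0526 0.0528 0.0526] yaw 0.21
[[ 0.58019941 -0.2926129 ]]
board ctr [ 0.5686 -0.236 ] sides [0.1063 0.2062 0.1114 0.2065] yaw 6.21
[[ 0.505 -0.139]
 [ 0.611 -0.128]
 [ 0.635 -0.333]
 [ 0.524 -0.345]]
pink [ 0.58802975 -0.42648458  0.087     ]
```

```bash
cat >> h.py <<'E'
from scipy.spatial.transform import Rotation as Rr
def quat(deg):
    r=Rr.from_euler('z',deg,degrees=True)*Rr.from_quat([.5,.5,-.5,.5])
    x,y,z,w=r.as_quat(); return [w,x,y,z]
def st(n=''):
    print(n,'t',round(env.read_time_s(),2),'p',np.round(env.read_ee_pos(),4),'F',np.round(env.read_ft_force(),2),'w',round(env.read_width(),4))
E
python3 - <<'E'
from h import *
b=[.4963,.0402]
env.goto(b+[.12],quat(-20.4)); st()
env.move_linear(b+[.036],vel=.12); st()
env.grab(30); st('g')
env.release()
env.move_linear(b+[.075],vel=.15)
env.goto(b+[.075],quat(69.6)); env.move_linear(b+[.036],vel=.12)
env.grab(30); st('g2'); env.release(); env.move_linear(b+[.08],vel=.15)
env.goto([.497,-.05,.23],quat(0)); snap('wrist','b2.png'); st()
E
python3 - <<'E'
import cv2
a=cv2.imread('pics/b2.png')[45:120,215:290];cv2.imwrite('pics/b2c.png',cv2.resize(a,None,fx=5,fy=5,interpolation=2))
E
```

```text
t 6.74 p [0.4973 0.0393 0.1207] F [ 0.15 -0.05 -0.15] w 0.0854
 t 7.59 p [0.497  0.0401 0.0366] F [0.11 0.49 0.32] w 0.0855
g t 8.07 p [0.4969 0.0403 0.0367] F [-0.42 -0.07  3.31] w 0.0415
g2 t 11.32 p [0.497  0.0403 0.0367] F [-0.37  0.47  4.72] w 0.0416
 t 13.28 p [ 0.4962 -0.0492  0.2283] F [-0.08 -0.52  0.01] w 0.0854
```

View pics/b2c.png

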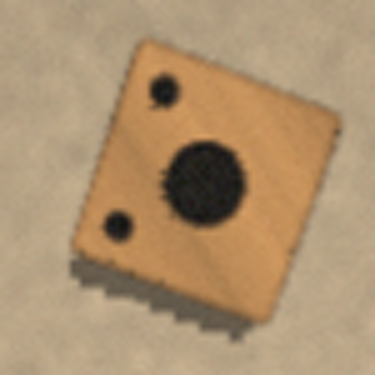

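Run:
```python
from h import *
c=snap('wrist')
P=np.array([atz(c,(215+(u+.5)/5-.5,45+(v+.5)/5-.5),.05)[:2] for u,v in [(143,40),(342,118),(268,322),(72,246)]])
print(P.mean(0), atz(c,(215+205.5/5-.5,45+185/5-.5),.05)); d=P[1]-P[0]+P[2]-P[3];print(np.degrees(np.arctan2(d[1],d[0])))
```

```text
[0.49645288 0.04082051] [0.4962146  0.04062045 0.05      ]
-20.15751500929676
```

```bash
python3 - <<'E'
from h import *
b=[.4967,.0402]
env.goto(b+[.11],quat(-20.2)); env.move_linear(b+[.0355],vel=.12)
env.grab(40); st('g')
env.move_linear(b+[.13],vel=.2)
tgt=np.array([.4934,.2621])
env.goto([*tgt,.13],quat(13.7)); st()
e=tgt-np.array(env.read_ee_pos())[:2]
tc=tgt+e
env.move_linear([*tc,.078],vel=.15); st('above')
tc=tc+(tgt-np.array(env.read_ee_pos())[:2])
env.move_linear([*tc,.066],vel=.05); st('mouth')
snap('side','in1.png'); snap('scene','in1s.png')
print(tc)
E
python3 - <<'E'
import cv2,numpy as np
a=cv2.imread('pics/in1.png')[100:200,150:250];b=cv2.imread('pics/in1s.png')[100:200,310:410]
cv2.imwrite('pics/in1c.png',np.hstack([cv2.resize(i,None,fx=4,fy=4,interpolation=2) for i in (a,b)]))
E
```

```text
g t 15.22 p [0.4973 0.0403 0.0362] F [-0.04 -0.74  3.61] w 0.0417
 t 16.73 p [0.494  0.2594 0.1293] F [0.36 0.12 0.12] w 0.0409
above t 17.23 p [0.4935 0.2634 0.0782] F [-0.44  0.78  0.4 ] w 0.0412
mouth t 17.62 p [0.4927 0.2633 0.0659] F [-0.61 -0.39 -1.19] w 0.0413
[0.49278344 0.26347592]
```

View pics/in1c.png

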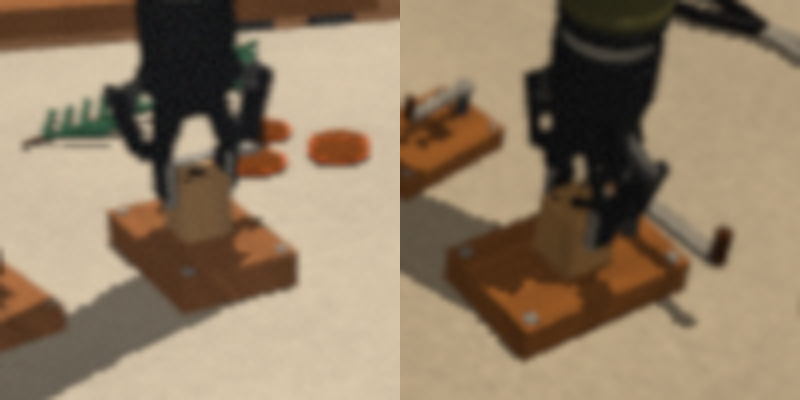

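Run:
```python
from h import *
t=[.4933,.2622]
env.move_linear(t+[.067],vel=.05); env.dwell(.2); st()
for z in (.063,.059,.055):
    env.move_linear(t+[z],vel=.05); st()
    if env.read_ft_force()[2]>8: break
```

```text
t 18.18 p [0.4933 0.2623 0.067 ] F [-0.48 -0.   -1.38] w 0.0414
 t 18.43 p [0.493  0.262  0.0625] F [-1.03  1.29 -1.67] w 0.0413
 t 18.68 p [0.493  0.262  0.0586] F [ 0.17  0.4  -1.19] w 0.0414
 t 18.93 p [0.493  0.2621 0.0546] F [-0.1   0.32 -0.54] w 0.0412
```

```bash
python3 - <<'E'
from h import *
t=[.4933,.2622]
for z in (.05,.0465,.0445,.043):
    env.move_linear(t+[z],vel=.05); st()
    if env.read_ft_force()[2]>8: break
env.dwell(.1);st()
env.release(); env.dwell(.1); env.move_linear(t+[.075],vel=.15)
env.grab(20)
env.move_linear(t+[.13],vel=.2); 
env.goto([.5,.175,.23],quat(0)); snap('wrist','seat.png'); snap('scene','seats.png'); st()
for n in ('lever_knob','block'):
  for b in env.spot_point(n,'wrist'): print(n,np.round(np.array(b['centre'])[::-1]*[512,384],1),b['score'])
E
python3 - <<'E'
import cv2,numpy as np
a=cv2.imread('pics/seat.png')[0:145,175:320];b=cv2.imread('pics/seats.png')[100:200,310:410]
cv2.imwrite('pics/seatc.png',np.hstack([cv2.resize(i,(400,400),interpolation=2) for i in (a,b)]))
E
```

```text
t 19.18 p [0.493  0.262  0.0495] F [-0.47 -0.59 -0.88] w 0.0414
 t 19.43 p [0.4931 0.2621 0.0462] F [ 0.28  0.35 -0.36] w 0.0413
 t 19.68 p [0.4933 0.2622 0.0444] F [ 0.45  0.32 -0.92] w 0.0413
 t 19.93 p [0.4934 0.2623 0.0442] F [-2.07 -0.91  6.83] w 0.0413
 t 20.02 p [0.4934 0.2623 0.0442] F [-2.98 -0.88  7.94] w 0.0412
 t 22.88 p [0.4986 0.176  0.2279] F [-0.86  0.14 -0.09] w -0.0001
lever_knob [ 85.3 158.1] 0.68
block [250.3  84.2] 0.77
```

View pics/seatc.png

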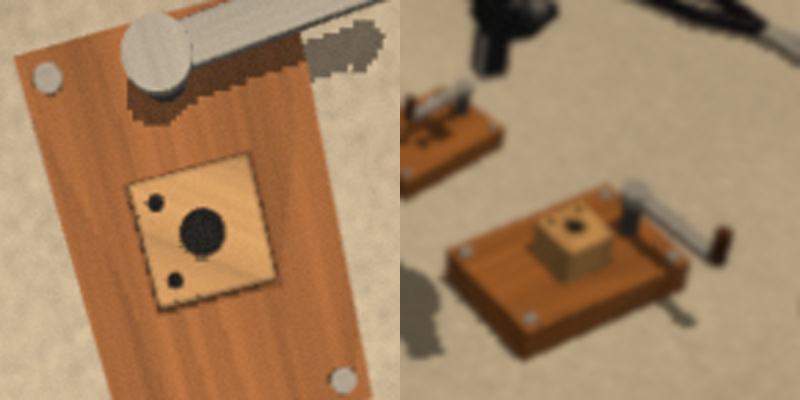

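The block is seated: it bottomed at TCP 0.0442, which puts its underside at z≈0.008, and the picture shows it flush in the pocket at (250,84). Next is the lever.

```bash
cat > lev.py <<'E'
from h import *
pv=np.array([.4804,.3156]); CY=13.7
def tp(th,off,z=.085):
    a=np.radians(CY-90+th); r=np.array([np.cos(a),np.sin(a)]); t=np.array([-r[1],r[0]])
    return [*(pv+.085*r+off*t),z]
E
python3 - <<'E'
from lev import *
p=tp(93,.04)
env.goto(p[:2]+[.14],quat(CY+93)); print(np.round(env.read_q(),2)); env.dwell(.1)
env.move_linear(p,vel=.15); st()
for th in list(range(90,2,-11)):
    env.move_linear(tp(th,.022),rot=quat(CY+th),vel=.12)
    F=np.array(env.read_ft_force()); print(th,F.round(1))
    if np.linalg.norm(F)>12: print('stop'); break
st(); snap('scene','lv.png'); snap('wrist','lvw.png')
E
python3 - <<'E'
import cv2,numpy as np
b=cv2.imread('pics/lv.png')[100:200,310:410]
cv2.imwrite('pics/lvc.png',np.hstack([cv2.resize(i,(400,400),interpolation=2) for i in (b,)]))
E
```

```text
[-0.34  0.45 -0.39  1.52  0.18  1.21  1.1 ]
 t 24.94 p [0.5505 0.3783 0.0852] F [-0.18 -0.44  0.95] w 0.0
90 [ 0.1 -0.3 -0.7]
79 [-0.3 -0.2 -0.1]
68 [ 0.1  0.  -0.1]
57 [ 0.3  0.1 -0.1]
46 [ 0.7  0.7 -0.3]
35 [-0.2 -0.4  0.2]
24 [0.6 0.3 0.5]
13 [-0.2 -0.3  0.4]
 t 27.68 p [0.5385 0.2503 0.0851] F [-0.16 -0.33  0.42] w 0.0002
```

View pics/lvc.png

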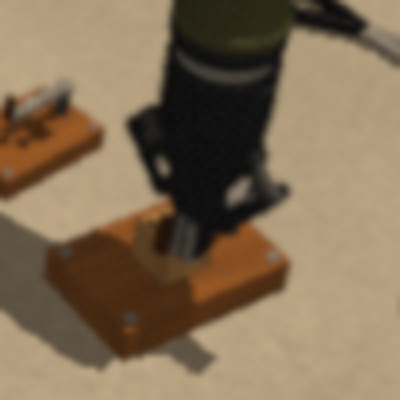

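The knob is being carried; it shows just left of the fingers, over the block. I'll finish the swing with force checks.

```bash
python3 - <<'E'
from lev import *
for th in (7,3,0,-2,-4,-6):
    env.move_linear(tp(th,.022),rot=quat(CY+max(th,0)),vel=.08)
    F=np.array(env.read_ft_force()); print(th,F.round(1))
    if np.linalg.norm(F)>6: print('stop'); break
st()
env.move_linear(tp(10,.03),vel=.15)
p=tp(10,.03); env.move_linear(p[:2]+[.14],vel=.2)
env.goto([.5,.175,.23],quat(0)); snap('wrist','shut.png'); snap('scene','shuts.png'); snap('side','shutd.png');st()
E
python3 - <<'E'
import cv2,numpy as np
a=cv2.imread('pics/shut.png')[0:145,175:320];b=cv2.imread('pics/shuts.png')[100:200,310:410]
cv2.imwrite('pics/shutc.png',np.hstack([cv2.resize(i,(400,400),interpolation=2) for i in (a,b)]))
E
```

```text
7 [-0.9  0.1  0.1]
3 [-0.5  0.6 -0.1]
0 [-0.6  0.5  0.1]
-2 [ 3.   1.8 -2.3]
-4 [ 8.9  5.4 -6.6]
stop
 t 29.04 p [0.5196 0.2372 0.0858] F [ 8.87  5.39 -6.58] w 0.0005
 t 30.52 p [0.4991 0.176  0.2277] F [ 0.09 -0.08  0.22] w 0.0
```

View pics/shutc.png

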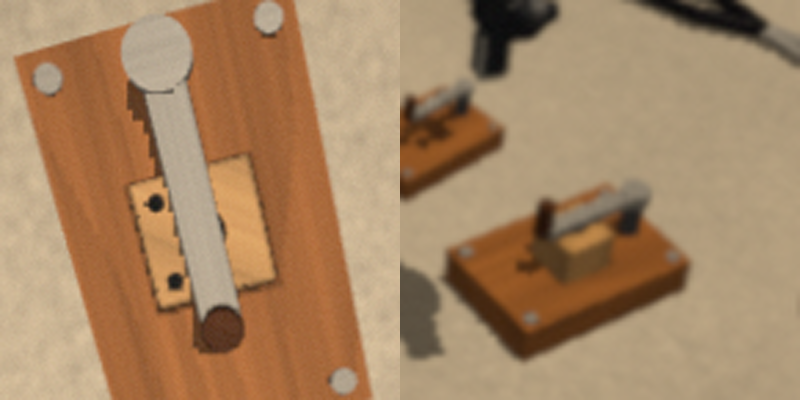

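The lever is shut: the bar lies parallel to the clamp's sides across the block and the stop was felt. Now I'll heft the left tin.

```bash
cat >> h.py <<'E'
def fz(n=8):
    return np.mean([(env.dwell(.04),env.read_ft_force())[1] for _ in range(n)],0).round(2)
E
python3 - <<'E'
from h import *
b=[.5576,-.1702]
env.release()
env.goto(b+[.16],quat(20.8)); env.dwell(.15); st(); print('empty',fz(5))
env.move_linear(b+[.045],vel=.12); st()
env.grab(60); st('g')
env.move_linear(b+[.085],vel=.1); env.dwell(.3); print('held',fz(8)); print(np.round(env.read_moment(),2)); st()
snap('side','lift1.png')
E
python3 - <<'E'
import cv2
cv2.imwrite('pics/lift1c.png',cv2.resize(cv2.imread('pics/lift1.png')[110:310,200:400],(600,600),interpolation=2))
E
```

```text
t 32.8 p [ 0.5582 -0.1685  0.1603] F [ 0.68 -0.11 -0.15] w 0.0858
empty [-0.12  0.07  0.19]
 t 34.12 p [ 0.5583 -0.1704  0.0458] F [-0.33 -0.96  0.53] w 0.0855
g t 34.53 p [ 0.558  -0.1705  0.0459] F [-1.82  0.54  6.23] w 0.0514
held [-0.15  0.02 -4.92]
[ 0.   -0.04 -0.04]
 t 35.72 p [ 0.5576 -0.1702  0.085 ] F [-0.16  0.59 -5.45] w 0.0515
```

View pics/lift1c.png

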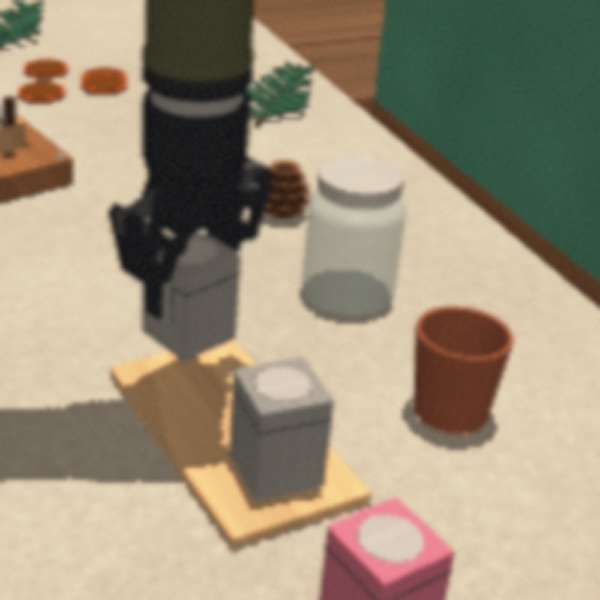

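The left tin hangs clear of the board and the right one stands on it. The left weighs about 5 N, so it should be the heavy one. I'll set it back and heft the right.

```bash
python3 - <<'E'
from h import *
b=[.5576,-.1702]
env.move_linear(b+[.0462],vel=.08); env.move_linear(b+[.0448],vel=.05); st('down')
env.release(); env.move_linear(b+[.13],vel=.25)
r=[.5807,-.2929]
env.goto(r+[.13],quat(.2)); env.dwell(.1); st()
env.move_linear(r+[.045],vel=.12); env.grab(60); st('g')
env.move_linear(r+[.085],vel=.1); env.dwell(.3); print('held',fz(8)); st()
snap('side','lift2.png')
E
python3 - <<'E'
import cv2
cv2.imwrite('pics/lift2c.png',cv2.resize(cv2.imread('pics/lift2.png')[110:310,200:400],(600,600),interpolation=2))
E
```

```text
down t 36.65 p [ 0.557  -0.1701  0.0456] F [-6.22  1.8   8.25] w 0.0514
 t 38.25 p [ 0.5806 -0.2911  0.1287] F [-0.71  1.27  0.05] w 0.0853
g t 39.52 p [ 0.5813 -0.2933  0.0461] F [-0.21 -0.76  5.1 ] w 0.0516
held [ 0.18 -0.03 -1.49]
 t 40.71 p [ 0.5807 -0.2929  0.085 ] F [-0.2   1.08 -0.43] w 0.0516
```

View pics/lift2c.png

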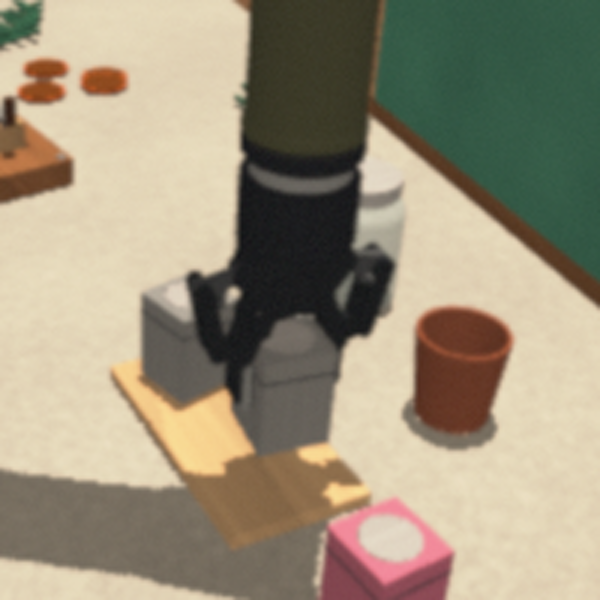

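The right tin, lifted clear with the left standing upright, weighs about 1.5 N, so the left is the heavier. I'll put the right tin back and take the left one to the clamp.

```bash
python3 - <<'E'
from h import *
r=[.5807,-.2929];b=[.5574,-.1702]
env.move_linear(r+[.0465],vel=.08); env.move_linear(r+[.0453],vel=.05); st('down')
env.release(); env.move_linear(r+[.13],vel=.25)
env.goto(b+[.13],quat(20.8)); env.dwell(.1)
env.move_linear(b+[.045],vel=.12); env.grab(70); st('g')
env.move_linear(b+[.19],vel=.2); env.dwell(.2); print(fz(4))
env.move_linear([.4934,.2622,.19],vel=.2); st()
env.dwell(.3); st()
snap('side','f1.png'); snap('scene','f2.png'); st()
E
python3 - <<'E'
import cv2,numpy as np
a=cv2.imread('pics/f1.png')[60:310,120:370];b=cv2.imread('pics/f2.png')[50:300,140:390]
cv2.imwrite('pics/fc.png',np.hstack([cv2.resize(i,(400,400),interpolation=2) for i in (a,b)]))
E
```

```text
down t 41.64 p [ 0.5801 -0.2927  0.0458] F [-4.26  0.37  7.44] w 0.0515
g t 44.52 p [ 0.5579 -0.1705  0.0461] F [-0.69 -0.16  4.89] w 0.0513
[-0.46  0.08 -4.89]
 t 48.09 p [0.4938 0.2611 0.19  ] F [-0.51  0.54 -3.85] w 0.0513
 t 48.39 p [0.4935 0.262  0.19  ] F [-0.86 -0.18 -4.49] w 0.0516
 t 48.49 p [0.4934 0.2621 0.19  ] F [ 0.22 -0.13 -4.7 ] w 0.0517
```

View pics/fc.png

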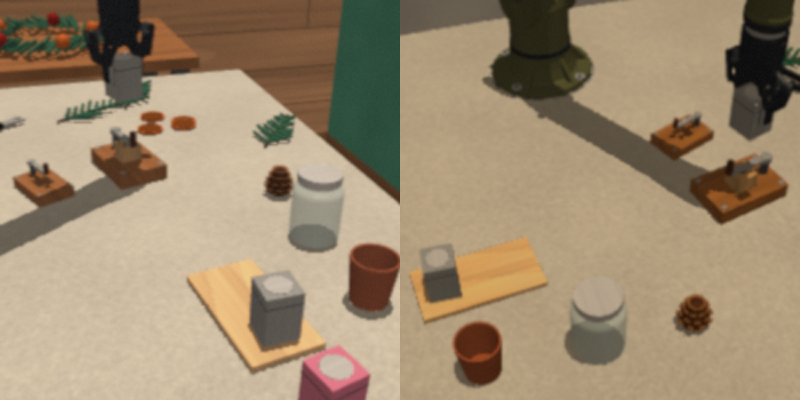

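The heavy tin is held upright above the clamp at (0.493,0.262), its underside at z≈0.157. The lever is still shut, the lighter tin stands on the board, and the bystanders haven't moved. I'm handing in.

Run:
```python
from h import *
st(); print(np.abs(env.read_joint_velocities()).max()); env.sign_off()
```

```text
t 48.49 p [0.4934 0.2621 0.19  ] F [ 0.22 -0.13 -4.7 ] w 0.0517
0.0016412798969121594
the job is handed in; nothing more can be done
```

The job is handed in at about 48.5 s of the 72 s allowed; sign-off gives no verdict, so the result rests on my own checks.

- **Block:** I seated it in the larger clamp's pocket. It bottomed with its underside at z≈0.008, and the picture showed it flush.
- **Lever:** I swung it shut until I felt the stop. The bar lay parallel to the clamp's sides across the block.
- **Hefting:** the left tin read about 4.9 N and the right about 1.5 N, so the left is the heavier. I lifted each clear of the board and stood it back upright.
- **Finish:** the left tin is held upright and still, within about 1 mm of the pocket centre in plan by TCP reading and with its underside at about 0.157 m. The right tin stands on the board. In the last pictures the jar, pine cone and pot looked unmoved, and I never touched the pink tin or the small clamp.

No check failed. One small disagreement came up: the wrist camera and the TCP differed by about 0.8 mm on the block's position, and I allowed for it when placing the block in the pocket.

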